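# Zero the scanning stage with a stylus, then hold a tube block in its corner

### The arm

A 7-joint arm with a two-finger parallel gripper is mounted at the origin on the work surface. World frame = base frame: x ahead of the robot, y to its left, z up, the work surface at z = 0. Lengths are in m, angles in rad, forces in N, time in s.
With the tool pointing down it reaches from about 0.425 to 0.875 m from the base axis. Payload 4.7 kg.
Tool frame: the origin (TCP) lies between the finger pads; the fingertips stand 22 mm ahead of it and the grasp point (between the pads) lies 3 mm ahead of it; z points along the fingers, y is the line along which they close (so a half turn about z gives the same grasp; the last joint's range is limited). The gripper opens to 87 mm and grips with 3 to 60 N. Pads are 19 mm wide; open, the fingers measure 117 mm over their backs; the gripper's body (75 mm by 190 mm) begins 51 mm behind the grasp point.
Start: joints at [-1.229, 0.321, -0.07, 1.45, 0.023, 1.371, -0.057], TCP at [0.209, 0.615, 0.245] pointing down, gripper open.
Joint ranges: [-2.86, 2.86], [-0.3, 2.09], [-1.38, 1.24], [0.06, 2.45], [-1.56, 4.7], [0.09, 2.05], [-2.69, 2.69]. Speed limits (rad/s): [2.57, 2.57, 3.14, 3.14, 3.14, 3.14, 3.14].

### API

Orientations are given as a rotation vector (axis times angle).
In Python, from bench import ctrl gives the robot as it stands. The module is installed in compiled form; this text tells all that it offers.
- The arm moves only by the tool send_rows, never from a script. Its argument "motion" is a list of rows, each an object with "claw": the opening, from -1 (shut) to 1 (fully open); "slide": the shift along the tool's x, y, z in mm, a list of three; "delta_rot": the turn, a rotation vector about the tool's x, y, z in rad, a list of three. In form: [{"claw": claw, "slide": [x, y, z], "delta_rot": [ax, ay, az]}, ...]. A call has 1 to 5 rows; each row is the pose to reach, as a shift and turn from the pose commanded when the call began, along the tool's axes at that moment; what a row does not reach only later rows make up. A row lasts 1/10 s, in which the tool goes at most 50 mm and 8.59 degrees, less where a joint would pass 70% of its speed; a pose out of reach is approached as far as the arm can. A call with a gripper value outside its range is refused whole. The fingers move at their own pace and stop on an object; "grip_force" is the grip in N (left out, the last holds). Time passes only in rows, so rows that repeat a pose let the fingers close. It gives the time, the measured TCP pose, the force, the opening and the grip force at its end, in the units of the state.
- ctrl.get_state(): the state, without advancing time (a new reading comes with each control period).
- ctrl.get_image(name): name is "scene" or "top"; returns a dict with "color" (400x640x3 uint8, blue, green, red), "fx", "fy", "cx", "cy" (pixels), "pose" (4x4, takes a point from camera to world coordinates). Camera axes: x right, y down, z forward; pixel columns grow to the right and rows downward; lengths in m; the calibration is good to about 2 mm. A picture is of the moment at which its call begins. There is no depth.
- ctrl.close_job(): hands the job in; it is judged then, once.
The state is a dict: "time": time; "joint_positions": joint angles; "qd": joint speeds; "joint_torque": joint torques, N m; "position": TCP position; "tool_rot": TCP orientation; "ft_force": force on the tool from outside, world axes, zero at the start; "torque": the same for the moment, N m; "grip_width": opening from 0.0 (shut) to 1.0 (fully open); "grip_force": force on a finger pad.
Only numpy, scipy, OpenCV 4.12 (cv2) and the standard library are available. Lean on these libraries where they do the work, as an engineer would, in place of code of your own. Each camera call takes 0.05 s, during which the arm holds its last target. There are 200 camera calls.

### The job

With the scanning stage still empty, take the steel stylus from its stand, press the stage's recessed zero button fully down with its tip for about half a second, and stand the stylus back in its stand. Then take the metal tube block from the bench, lay it flat on the stage with its long side along the far fence, and press it into the corner, flush against both fences at once. Finish while still holding it there with the gripper, pushing a few newtons against each fence, and leave the other things on the bench where they are.

Things in the scene. Friction and masses are not known exactly. Their poses are not given: they have to be found in the camera images.
- stage: Scanning stage, fixed: a flat grey plate 170 (x) x 180 (y) x 12 mm high carrying two low steel fences, with a console on its right (110 in x, 70 in y, 30 mm high, centre at x 0, y -130 mm). Origin: centre of the plate's underside, on the bench. x points to the far fence, y to the side fence (left, seen from the robot), z up; turned by up to 0.3 rad. Plate and fences are polished (friction 0.2).
- far_fence: Steel fence bar along the far (+x) edge of the stage plate: 12 (x) x 180 (y) mm, standing 15 mm above the plate. Its inner face is at x = +73 mm in the stage's frame. Origin: centre of its underside, at x 79, y 0, z 12 mm in the stage's frame, same axes. Rigid.
- side_fence: Steel fence bar along the left (+y) edge of the stage plate: 158 (x) x 12 (y) mm, standing 15 mm above the plate. Its inner face is at y = +78 mm in the stage's frame. Origin: centre of its underside, at x -6, y 84, z 12 mm in the stage's frame, same axes. Rigid.
- corner (a point): The inner corner where the two fences meet, at the height of the plate's top: x 73, y 78, z 12 mm in the stage's frame, same axes. With the block home in it the block's origin is at x 43, y 33, z 12 mm in the stage's frame.
- button_mouth (a point): Centre of the round mouth, 15 mm across, of the zero button's recess in the near half of the console's top, 30 mm above the bench (x -30, y -130 mm in the stage's frame). The button's white face, 13 mm across, lies 5 mm below the mouth and goes straight down.
- zero_button: The button itself. Origin: centre of its face, 25 mm above the bench when up; it sinks 4 mm when fully pressed. Spring: about 1.6 N to start moving, 4.8 N fully down; it springs back up when let go. It counts as pressed from 3 mm down.
- tube_block: Loose aluminium tube block, 60 (x) x 90 (y) x 34 mm high, 0.35 to 0.6 kg, with two rows of five dark wells and, on the middle of its top, a steel lifting bar 12 thick (x) x 50 long (y) x 24 mm high (bar top 58 mm above the underside). Origin: centre of the underside; y along the long side, z up. Starts on the bench left or right of the stage.
- stylus: Loose steel stylus standing upright in its stand, tip down: 110 mm long, 60 g; tip 6 mm across for 18 mm, then a cone up to 30 mm, above that a round body 12 mm across. Origin: centre of the tip's end; z towards its upper end. In the stand its tip end is 8 mm above the bench and 68 mm of it stand out above the stand's top.
- stand: Stylus stand, fixed: foot 80 x 80 x 8 mm, on it a square socket 34 x 34 mm rising to 50 mm above the bench, with a straight square hole 15 mm wide and 42 mm deep (floor 8 mm above the bench). Origin: centre of the foot's underside, under the hole's centre, z up. Left or right of the stage, on the side where the block is not.
- tip_box: Bystander: loose white pipette-tip box, 100 x 75 x 65 mm. Origin: centre of the underside.
- reagent_bottle: Bystander: loose glass bottle with blue cap, 66 mm across, 125 mm high. Origin: centre of the underside.
- beaker: Bystander: loose glass beaker, 70 mm across, 85 mm high. Origin: centre of the underside.
- stain_tray: Bystander: loose clear tray with four compartments, 70 x 120 x 30 mm, near the robot. Origin: centre of the underside.
- gel_comb: Bystander: loose flat black gel comb, about 90 x 36 x 8 mm, lying on the bench. Origin: centre of its back bar's underside.
- tube_rack: Bystander: loose white tube rack, 70 x 160 x 52 mm, beyond the stage. Origin: centre of the underside.

How it is judged:
On the way, in this order (a step that is already met when the one before it is completed fails the run):
1. the zero button is held fully down with the stylus while the block is still off the stage (z of zero_button in the frame of stage below 0.022 m and contact force between stylus and zero_button above 0.5 N and horizontal distance between tube_block and stage above 0.13 m), for 0.2 s.
2. the stylus stands in its stand again, let go, with the block still off the stage (horizontal distance between stylus and stand below 0.007 m and z of stylus in the frame of stand below 0.014 m and angle between stylus's own z axis and vertical below 0.15 rad and contact force between the fingers and stylus below 0.05 N and horizontal distance between tube_block and stage above 0.13 m), for 0.2 s.
At the end, for the whole second after the job is handed in: Block flat on the stage, at rest, long side along the far fence (0.035 rad), within 4 mm of home, pressing each fence with over 1 N, fingers still on it (over 1 N); stylus upright in its stand (within 7 mm, 0.15 rad), let go (contact force between tube_block and far_fence above 1 N and contact force between tube_block and side_fence above 1 N and contact force between the fingers and tube_block above 1 N and angle between the x axis of tube_block and the x axis of stage, either way round below 0.035 rad and angle between tube_block's own z axis and vertical below 0.05 rad and x of tube_block in the frame of stage between 0.039 and 0.047 m and y of tube_block in the frame of stage between 0.029 and 0.037 m and z of tube_block in the frame of stage between 0.009 and 0.0155 m and linear speed of tube_block below 0.02 m/s and horizontal distance between stylus and stand below 0.007 m and z of stylus in the frame of stand below 0.014 m and angle between stylus's own z axis and vertical below 0.15 rad and contact force between the fingers and stylus below 0.05 N); the arm keeps its last pose, push and grip.
It fails at once if a bystander is shoved by more than 30 mm (distance of any of tip_box, reagent_bottle, beaker, stain_tray, gel_comb, tube_rack from where it was at the start of the episode above 0.03 m).
It fails at once if a bystander is knocked over (angle between any of tip_box, reagent_bottle, beaker, stain_tray, gel_comb, tube_rack's own z axis and vertical above 0.5 rad).
It also fails if it takes over 72 s, if anything falls off the work surface, if the arm or the gripper's body presses on something with over 40 N, if the wrist force passes 120 N, or if a joint passes its speed limit or range.

## Working session

There is one attempt and no reset: what is moved stays moved. The work goes in short steps, Python scripts to look and compute and a tool call to move; the robot and the scene stay as the last step left them, time stands still between calls to the robot, and variables do not carry over. Pictures are saved under pics/ and viewed, at most 10 in all, crops included, and the job is handed in when it is done.

Besides the shell and the picture viewer there is one more tool, called as name([rows], argument=value, ...), one row to a line, values as JSON. send_rows: Moves the arm, as the interface text tells. Its arguments: {"type":"object","properties":{"motion":{"type":"array","items":{"type":"object","properties":{"claw":{"type":"number"},"slide":{"type":"array","items":{"type":"number"}},"delta_rot":{"type":"array","items":{"type":"number"}}}}},"grip_force":{"type":"number"}},"required":["motion"]}

```bash
mkdir -p pics; cat > h.py <<'E'
import numpy as np, cv2
from bench import ctrl
from scipy.spatial.transform import Rotation as R
def snap(n,f):
    d=ctrl.get_image(n); cv2.imwrite(f'pics/{f}.png',d['color']); np.savez(f'{f}.npz',**d); return d
def proj(d,P):
    P=np.atleast_2d(P).astype(float); T=np.linalg.inv(d['pose']); c=P@T[:3,:3].T+T[:3,3]
    return np.c_[d['fx']*c[:,0]/c[:,2]+d['cx'],d['fy']*c[:,1]/c[:,2]+d['cy']]
def ray(d,u,v,z):
    r=d['pose'][:3,:3]@np.array([(u-d['cx'])/d['fx'],(v-d['cy'])/d['fy'],1]); o=d['pose'][:3,3]
    return o+r*(z-o[2])/r[2]
def st():
    s=ctrl.get_state(); print({k:np.round(s[k],4).tolist() for k in ('time','joint_positions','position','tool_rot','ft_force','grip_width','grip_force')}); return s
E
python3 - <<'E'
from h import *
for n in('scene','top'):
    d=snap(n,n+'0'); print(n,d['fx'],d['cx'],d['cy'],d['pose'].round(3).tolist())
s=st(); print(R.from_rotvec(s['tool_rot']).as_matrix().round(3))
E
```

```text
scene 434.17488096760235 320.4303959735012 197.97293428017707 [[0.425, 0.501, -0.754, 1.439], [0.905, -0.239, 0.351, -0.4], [-0.004, -0.832, -0.555, 0.682], [0.0, 0.0, 0.0, 1.0]]
top 421.48382133884337 307.8030484800422 200.57622118840183 [[-0.007, -0.985, 0.172, 0.398], [-1.0, 0.003, -0.024, 0.009], [0.024, -0.173, -0.985, 1.118], [0.0, 0.0, 0.0, 1.0]]
{'time': 0.1, 'joint_positions': [-1.2289, 0.3218, -0.07, 1.4516, 0.0226, 1.3708, -0.0569], 'position': [0.2092, 0.6149, 0.2436], 'tool_rot': [-0.5126, -3.0993, 0.0028], 'ft_force': [-1.3262, -0.207, 0.1952], 'grip_width': 0.9995, 'grip_force': 0.0}
[[-0.947  0.322 -0.   ]
 [ 0.322  0.947 -0.002]
 [-0.    -0.002 -1.   ]]
```

View pics/top0.png

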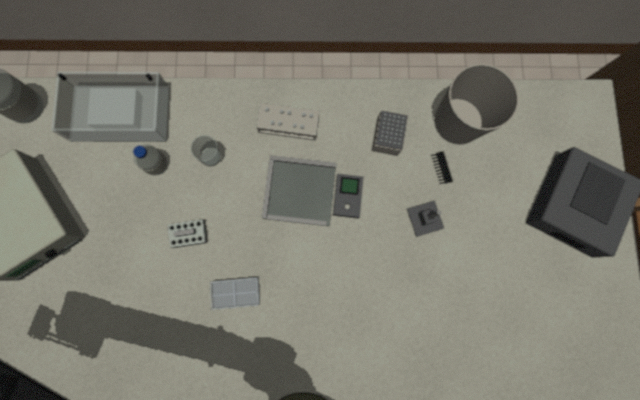

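View pics/scene0.png

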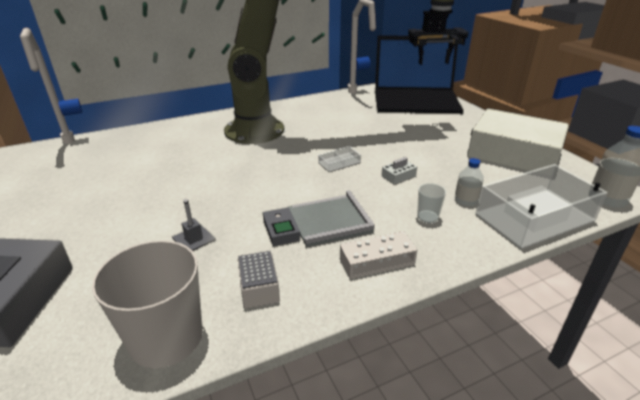

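The top view shows the stage around (300,190), with its console at (348,195). The block is on the left at (188,233), and the stand with the stylus is on the right at (426,217). I'll enlarge both views to pick corners.

```bash
python3 - <<'E'
import cv2
a=cv2.imread('pics/top0.png'); 
def crop(r): 
    x0,y0,x1,y1,k=r; return cv2.resize(a[y0:y1,x0:x1],None,fx=k,fy=k,interpolation=cv2.INTER_CUBIC)
import numpy as np
c1=crop((255,145,375,235,5)); 
c2=crop((160,210,215,255,5)); c3=crop((400,195,450,245,5))
o=np.zeros((600,800,3),np.uint8); o[:450,:600]=c1; o[:,600:]=0
o=np.zeros((600,800,3),np.uint8)
c1=crop((255,145,375,235,4)); o[:360,:480]=c1
c2=crop((160,210,215,255,5)); o[370:595,:275]=c2
c3=crop((400,195,450,245,6)); o[:300,490:790]=c3
a=cv2.imread('pics/scene0.png')
c4=crop((170,190,220,255,4)); o[305:565,490:690]=c4
c5=crop((375,150,425,190,4)); o[370:530,280:480]=c5
cv2.imwrite('pics/mont.png',o)
a2=crop((255,180,380,250,6)); cv2.imwrite('pics/sstage.png',a2)
E
```

```text
(no output)
```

View pics/mont.png

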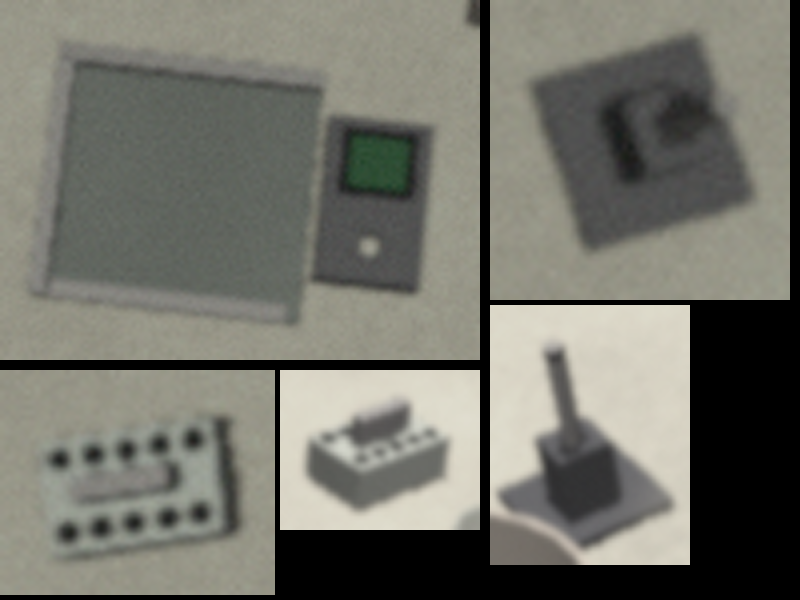

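View pics/sstage.png

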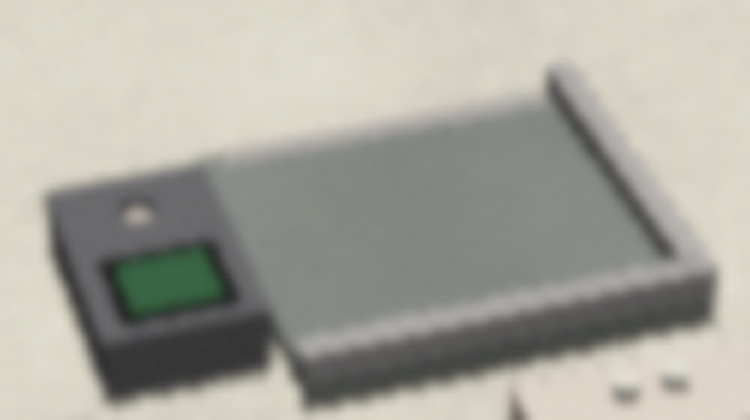

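The montage gives me the stage, console, button, stand-foot, block-corner and well pixels in both views. I'll fit the poses with those.

```bash
cat > fit.py <<'E'
from h import *
from scipy.optimize import least_squares
T=dict(np.load('top0.npz'));S=dict(np.load('scene0.npz'))
def px(l,k,x0,y0,ox=0,oy=0): return [((u-ox+.5)/k-.5+x0,(v-oy+.5)/k-.5+y0) for u,v in l]
def fit(name,items,g):
    def f(p,raw=False):
        c,s=np.cos(p[2]),np.sin(p[2]); o=[]
        for d,P,U in items:
            P=np.array(P,float)/1000; W=np.c_[p[0]+c*P[:,0]-s*P[:,1],p[1]+s*P[:,0]+c*P[:,1],P[:,2]]
            o.append(proj(d,W)-np.array(U))
        return o if raw else np.concatenate(o).ravel()
    r=least_squares(f,g,loss='soft_l1'); print(name,r.x.round(4))
    for (d,P,U),e in zip(items,f(r.x,True)): print(' res',e.round(1).tolist())
    return r.x
if __name__=='__main__':
    t=(T,[(85,90,27),(85,-90,27),(-85,90,27),(-30,-130,25),(55,-95,30),(55,-165,30)],px([(62,42),(325,73),(33,293),(368,247),(330,117),(434,124)],4,255,145))
    s=(S,[(85,90,27),(85,-90,27),(-85,90,27),(-30,-130,25),(55,-165,30),(55,-95,30),(-55,-165,30)],px([(713,270),(305,350),(560,65),(137,212),(110,345),(272,318),(47,195)],6,255,180))
    for n,i in(('T',[t]),('S',[s]),('TS',[t,s])): fit('stage'+n,i,[.6,0,0])
    t=(T,[(-40,40,8),(40,40,8),(40,-40,8),(-40,-40,8),(0,0,118)],px([(588,250),(530,80),(697,33),(755,197),(728,105)],6,400,195,490,0))
    # corner order: near-left, far-left, far-right, near-right
    s=(S,[(40,40,8),(-40,-40,8),(40,-40,8),(0,0,118)],px([(672,501),(498,494),(582,545),(553,346)],4,170,190,490,305))
    fit('standT',[t],[.55,-.3,.2])
    s2=(S,[(0,0,118)],px([(553,346)],4,170,190,490,305))
    fit('standTS',[t,s2],[.55,-.3,.2]); 
    print('S rays', [ray(S,*q,z)[:2].round(4) for q,z in zip(px([(672,501),(498,494),(582,545),(553,346)],4,170,190,490,305),(.008,.008,.008,.118))])
    U=px([(45,450),(213,417),(228,530),(57,557)],5,160,210,0,370)
    t=(T,[(30,45,34),(30,-45,34),(-30,-45,34),(-30,45,34),(0,0,58)],U+px([(123,480)],5,160,210,0,370))
    fit('blockT',[t],[.5,.3,0])
    W=np.array([ray(T,*q,.034)[:2] for q in px([(60,460),(195,438),(68,533),(201,512)],5,160,210,0,370)]); print('wells',W.mean(0).round(4),[np.arctan2(*(a-b)[::-1]).round(3)-np.pi/2 for a,b in((W[0],W[1]),(W[2],W[3]))])
    print('S rays', [ray(S,*q,z)[:2].round(4) for q,z in zip(px([(308,440),(449,437),(310,478),(360,510),(445,475)],4,375,150,280,370),(.034,.034,0,0,0))])
E
python3 fit.py
```

```text
stageT [ 0.6175  0.0043 -0.1111]
 res [[-0.7, 0.2], [0.4, -0.4], [-1.3, 0.1], [0.7, 0.0], [0.1, -0.6], [0.3, 0.5]]
stageS [ 0.6185  0.0066 -0.1077]
 res [[1.1, -0.5], [0.1, 1.2], [0.9, -1.1], [-0.1, 1.3], [-1.2, 0.1], [-0.0, -1.4], [-0.7, -0.2]]
stageTS [ 0.618   0.0056 -0.1102]
 res [[-1.2, 0.0], [-0.0, -0.6], [-1.7, -0.0], [0.2, -0.2], [-0.4, -0.8], [-0.2, 0.3]]
 res [[0.6, -0.5], [-0.5, 1.2], [0.6, -1.0], [-0.5, 1.2], [-1.8, 0.0], [-0.6, -1.4], [-1.2, -0.3]]
standT [ 0.5443 -0.3316  0.2831]
 res [[0.1, 0.2], [-0.0, -0.0], [0.1, -0.5], [0.4, 0.5], [-0.6, -0.2]]
standTS [ 0.5443 -0.3313  0.283 ]
 res [[-0.1, 0.2], [-0.1, -0.0], [-0.0, -0.5], [0.3, 0.5], [-0.7, -0.2]]
 res [[-0.4, 0.1]]
S rays [array([ 0.5746, -0.283 ]), array([ 0.5216, -0.3786]), array([ 0.5926, -0.3414]), array([ 0.5442, -0.3302])]
blockT [0.5039 0.2933 0.1685]
 res [[-0.9, -1.0], [0.5, -0.4], [0.6, -0.0], [-0.4, 0.7], [0.1, 0.5]]
wells [0.5048 0.2957] [np.float64(0.16020367320510354), np.float64(0.15420367320510353)]
S rays [array([0.4861, 0.2476]), array([0.5279, 0.3458]), array([0.4868, 0.2519]), array([0.5421, 0.2608]), array([0.5274, 0.3474])]
```

```bash
cat >> h.py <<'E'
def cur():
    s=ctrl.get_state(); M=R.from_rotvec(s['tool_rot']).as_matrix(); return np.array(s['position']),M
def plan(wps,step=.048,rs=.145):
    """wps: [x,y,z,tool-y heading]; prints rows of each call"""
    p,M=cur(); y=np.arctan2(M[1,1],M[0,1]); a=np.r_[p,y]; seq=[]
    print('at',a.round(4))
    for w in wps:
        w=np.array(w); n=max(1,int(np.ceil(max(np.linalg.norm(w[:3]-a[:3])/step,abs(w[3]-a[3])/rs-1e-3))))
        seq+=[a+(w-a)*k/n for k in range(1,n+1)]; a=w
    b=np.r_[p,y]
    for i in range(0,len(seq),5):
        c,s=np.cos(b[3]),np.sin(b[3]); Q=np.array([[-s,c,0],[c,s,0],[0,0,-1]]).T # cols x,y,z
        Q=np.array([[-s,c,0],[c,s,0],[0,0,-1.]])
        print('call',[( (Q.T@(w[:3]-b[:3])*1000).round(0).tolist(), round(-(w[3]-b[3]),3)) for w in seq[i:i+5]]); b=seq[i:i+5][-1]
E
python3 - <<'E'
from h import *
T=dict(np.load('top0.npz'));S=dict(np.load('scene0.npz'))
print(ray(T,255+368.5/4-.5,145+247.5/4-.5,.025),ray(S,255+137.5/6-.5,180+212.5/6-.5,.025))
plan([[.43,.45,.245,.45],[.56,.2,.245,0],[.56,-.1,.22,0],[.544,-.331,.2,0]])
E
```

```text
[ 0.57338665 -0.11975299  0.025     ] [ 0.56958568 -0.11731694  0.025     ]
at [0.2092 0.6149 0.2436 1.243 ]
call [([-44.0, -14.0, -0.0], np.float64(0.132)), ([-87.0, -28.0, -0.0], np.float64(0.264)), ([-131.0, -43.0, -1.0], np.float64(0.396)), ([-175.0, -57.0, -1.0], np.float64(0.529)), ([-218.0, -71.0, -1.0], np.float64(0.661))]
call [([-43.0, 16.0, -0.0], np.float64(0.132)), ([-90.0, 11.0, -0.0], np.float64(0.207)), ([-137.0, 6.0, -0.0], np.float64(0.282)), ([-183.0, 1.0, -0.0], np.float64(0.357)), ([-230.0, -4.0, -0.0], np.float64(0.432))]
call [([-44.0, 15.0, 0.0], np.float64(0.075)), ([-89.0, 30.0, 0.0], np.float64(0.15)), ([-131.0, 24.0, 4.0], np.float64(0.15)), ([-174.0, 18.0, 7.0], np.float64(0.15)), ([-216.0, 11.0, 11.0], np.float64(0.15))]
call [([-43.0, 0.0, 4.0], np.float64(-0.0)), ([-86.0, 0.0, 7.0], np.float64(-0.0)), ([-129.0, 0.0, 11.0], np.float64(-0.0)), ([-171.0, 0.0, 14.0], np.float64(-0.0)), ([-218.0, -3.0, 18.0], np.float64(-0.0))]
call [([-46.0, -3.0, 4.0], np.float64(-0.0)), ([-92.0, -6.0, 8.0], np.float64(-0.0)), ([-139.0, -10.0, 12.0], np.float64(-0.0)), ([-185.0, -13.0, 16.0], np.float64(-0.0))]
```

send_rows([
  {"claw": 1,"slide": [-44,-14,0],"delta_rot": [0,0,0.132]},
  {"claw": 1,"slide": [-87,-28,0],"delta_rot": [0,0,0.264]},
  {"claw": 1,"slide": [-131,-43,0],"delta_rot": [0,0,0.396]},
  {"claw": 1,"slide": [-175,-57,0],"delta_rot": [0,0,0.529]},
  {"claw": 1,"slide": [-218,-71,0],"delta_rot": [0,0,0.661]},
])

```text
time: 0.6
position: [0.3941, 0.4764, 0.2442]
tool_rot: [1.498, 2.761, -0.001]
ft_force: [0.8, 0.3, 0.3]
grip_width: 0.998
grip_force: 0.0
```

send_rows([
  {"claw": 1,"slide": [-43,16,0],"delta_rot": [0,0,0.132]},
  {"claw": 1,"slide": [-90,11,0],"delta_rot": [0,0,0.207]},
  {"claw": 1,"slide": [-137,6,0],"delta_rot": [0,0,0.282]},
  {"claw": 1,"slide": [-183,1,0],"delta_rot": [0,0,0.357]},
  {"claw": 1,"slide": [-230,-4,0],"delta_rot": [0,0,0.432]},
])

```text
time: 1.1
position: [0.5162, 0.2819, 0.2442]
tool_rot: [-2.052, -2.378, 0.001]
ft_force: [1.0, 0.8, 0.1]
grip_width: 0.997
grip_force: 0.0
```

send_rows([
  {"claw": 1,"slide": [-44,15,0],"delta_rot": [0,0,0.075]},
  {"claw": 1,"slide": [-89,30,0],"delta_rot": [0,0,0.15]},
  {"claw": 1,"slide": [-131,24,4],"delta_rot": [0,0,0.15]},
  {"claw": 1,"slide": [-174,18,7],"delta_rot": [0,0,0.15]},
  {"claw": 1,"slide": [-216,11,11],"delta_rot": [0,0,0.15]},
])

```text
time: 1.6
position: [0.5589, 0.0697, 0.2331]
tool_rot: [-2.222, -2.221, 0.001]
ft_force: [-0.0, -1.0, 0.4]
grip_width: 1.003
grip_force: 0.0
```

send_rows([
  {"claw": 1,"slide": [-43,0,4],"delta_rot": [0,0,0]},
  {"claw": 1,"slide": [-86,0,7],"delta_rot": [0,0,0]},
  {"claw": 1,"slide": [-129,0,11],"delta_rot": [0,0,0]},
  {"claw": 1,"slide": [-171,0,14],"delta_rot": [0,0,0]},
  {"claw": 1,"slide": [-218,-3,18],"delta_rot": [0,0,0]},
])

```text
time: 2.1
position: [0.556, -0.147, 0.2152]
tool_rot: [-2.219, -2.223, -0.001]
ft_force: [0.1, 0.5, 0.3]
grip_width: 0.997
grip_force: 0.0
```

send_rows([
  {"claw": 1,"slide": [-46,-3,0],"delta_rot": [0,0,0]},
  {"claw": 1,"slide": [-92,-6,0],"delta_rot": [0,0,0]},
  {"claw": 1,"slide": [-139,-10,0],"delta_rot": [0,0,0]},
  {"claw": 1,"slide": [-185,-13,0],"delta_rot": [0,0,0]},
  {"claw": 1,"slide": [-185,-13,0],"delta_rot": [0,0,0]},
])

```text
time: 2.6
position: [0.539, -0.3399, 0.2153]
tool_rot: [2.232, 2.207, -0.009]
ft_force: [-0.6, -0.2, 0.4]
grip_width: 0.998
grip_force: 0.0
```

```bash
python3 - <<'E'
from h import *
s=st(); p,M=cur(); print(M.round(3)); plan([[.5443,-.331,.16,0],[.5443,-.331,.092,0]],.03)
E
```

```text
{'time': 2.6, 'joint_positions': [-0.0363, 0.3613, 0.7075, 1.5494, -0.2333, 1.318, 0.6863], 'position': [0.539, -0.3399, 0.2153], 'tool_rot': [2.2323, 2.2074, -0.009], 'ft_force': [-0.5884, -0.1651, 0.444], 'grip_width': 0.9977, 'grip_force': 0.0}
[[ 0.011  1.    -0.003]
 [ 1.    -0.011 -0.006]
 [-0.006 -0.003 -1.   ]]
at [ 0.539  -0.3399  0.2153 -0.0112]
call [([4.0, 3.0, 28.0], np.float64(-0.006)), ([9.0, 5.0, 55.0], np.float64(-0.011)), ([9.0, 5.0, 78.0], np.float64(-0.011)), ([9.0, 5.0, 101.0], np.float64(-0.011)), ([9.0, 5.0, 123.0], np.float64(-0.011))]
```

send_rows([
  {"claw": 1,"slide": [0,0,20],"delta_rot": [0,0,0]},
  {"claw": 1,"slide": [0,0,20],"delta_rot": [0,0,0]},
  {"claw": 1,"slide": [0,0,20],"delta_rot": [0,0,0]},
])

```text
time: 2.9
position: [0.543, -0.3303, 0.195]
tool_rot: [-2.219, -2.221, 0.0]
ft_force: [0.1, -0.5, -0.1]
grip_width: 1.003
grip_force: 0.0
```

```bash
python3 - <<'E'
from h import *
s=st(); p,M=cur(); print(M.round(3)); plan([[.5443,-.331,.16,0],[.5443,-.331,.092,0]],.03)
d=snap('top','top1'); print(proj(d,p+[0,0,-.02]))
c=cv2.resize(d['color'][165:265,370:490],None,fx=6,fy=6,interpolation=cv2.INTER_CUBIC); cv2.imwrite('pics/c1.png',c)
E
```

```text
{'time': 2.9, 'joint_positions': [-0.041, 0.372, 0.6952, 1.5766, -0.2452, 1.2839, 0.6915], 'position': [0.543, -0.3303, 0.195], 'tool_rot': [-2.2192, -2.2213, 0.0004], 'ft_force': [0.0919, -0.5416, -0.1339], 'grip_width': 1.0026, 'grip_force': 0.0}
[[-0.001  1.    -0.001]
 [ 1.     0.001  0.001]
 [ 0.001 -0.001 -1.   ]]
at [ 0.543  -0.3303  0.195   0.0009]
call [([-0.0, 1.0, 18.0], np.float64(0.0)), ([-1.0, 1.0, 35.0], np.float64(0.001)), ([-1.0, 1.0, 58.0], np.float64(0.001)), ([-1.0, 1.0, 80.0], np.float64(0.001)), ([-1.0, 1.0, 103.0], np.float64(0.001))]
[[446.40695559 208.7972183 ]]
```

send_rows([
  {"claw": 1,"slide": [-1,1,35],"delta_rot": [0,0,0]},
  {"claw": 1,"slide": [-1,1,70],"delta_rot": [0,0,0]},
  {"claw": 1,"slide": [-1,1,103],"delta_rot": [0,0,0]},
  {"claw": 0.2,"slide": [-1,1,103],"delta_rot": [0,0,0]},
  {"claw": -0.5,"slide": [-1,1,103],"delta_rot": [0,0,0]},
], grip_force=5)

```text
time: 3.45
position: [0.5446, -0.3321, 0.0936]
tool_rot: [2.22, 2.222, 0.0]
ft_force: [0.5, -0.4, 0.4]
grip_width: 0.893
grip_force: 0.0
```

send_rows([
  {"claw": -1,"slide": [0,0,0],"delta_rot": [0,0,0]},
  {"claw": -1,"slide": [0,0,0],"delta_rot": [0,0,0]},
  {"claw": -1,"slide": [0,0,0],"delta_rot": [0,0,0]},
  {"claw": -1,"slide": [0,0,0],"delta_rot": [0,0,0]},
  {"claw": -1,"slide": [0,0,0],"delta_rot": [0,0,0]},
])

```text
time: 3.95
position: [0.5443, -0.3323, 0.093]
tool_rot: [2.221, 2.221, 0.001]
ft_force: [0.2, -0.2, 0.2]
grip_width: 0.45
grip_force: 0.0
```

```bash
python3 - <<'E'
from h import *
st()
d=snap('top','top2');e=snap('scene','scene2')
c=cv2.resize(e['color'][180:260,160:240],None,fx=5,fy=5,interpolation=cv2.INTER_CUBIC)
c2=cv2.resize(d['color'][180:260,390:470],None,fx=5,fy=5,interpolation=cv2.INTER_CUBIC)
cv2.imwrite('pics/c2.png',np.hstack([c,c2]))
E
```

```text
{'time': 3.95, 'joint_positions': [-0.0075, 0.4692, 0.6582, 1.6747, -0.315, 1.1054, 0.7412], 'position': [0.5443, -0.3323, 0.093], 'tool_rot': [2.2211, 2.2211, 0.0006], 'ft_force': [0.2249, -0.1651, 0.2429], 'grip_width': 0.4501, 'grip_force': 0.0}
```

View pics/c2.png

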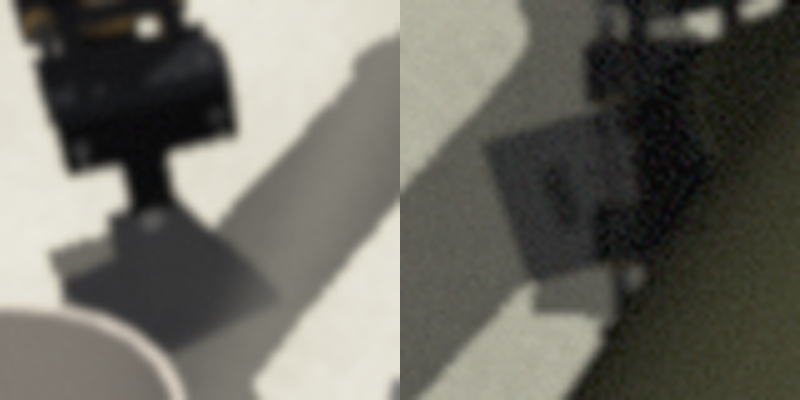

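The left crop shows the closing finger at (145,180), just above the socket. The gripper hides the stylus, and the top view is dark under the hand. Nothing is wrong, so I keep closing.

send_rows([
  {"claw": -1,"slide": [0,0,0],"delta_rot": [0,0,0]},
  {"claw": -1,"slide": [0,0,0],"delta_rot": [0,0,0]},
  {"claw": -1,"slide": [0,0,0],"delta_rot": [0,0,0]},
  {"claw": -1,"slide": [0,0,0],"delta_rot": [0,0,0]},
])

```text
time: 4.45
position: [0.544, -0.3322, 0.0925]
tool_rot: [-2.221, -2.221, -0.0]
ft_force: [-0.2, -0.1, -0.6]
grip_width: 0.132
grip_force: 5.0
```

send_rows([
  {"claw": -1,"slide": [0,0,0],"delta_rot": [0,0,0]},
  {"claw": -1,"slide": [0,0,0],"delta_rot": [0,0,0]},
  {"claw": -1,"slide": [0,0,0],"delta_rot": [0,0,0]},
])

```text
time: 4.75
position: [0.5441, -0.3322, 0.0925]
tool_rot: [-2.221, -2.221, -0.0]
ft_force: [-1.1, -0.3, -0.0]
grip_width: 0.134
grip_force: 5.0
```

send_rows([
  {"claw": -1,"slide": [0,0,0],"delta_rot": [0,0,0]},
  {"claw": -1,"slide": [0,0,-20],"delta_rot": [0,0,0]},
  {"claw": -1,"slide": [0,0,-45],"delta_rot": [0,0,0]},
  {"claw": -1,"slide": [0,0,-80],"delta_rot": [0,0,0]},
  {"claw": -1,"slide": [0,0,-80],"delta_rot": [0,0,0]},
], grip_force=30)

```text
time: 5.25
position: [0.5464, -0.3343, 0.1778]
tool_rot: [2.216, 2.215, 0.005]
ft_force: [-0.3, -0.8, -0.3]
grip_width: 0.129
grip_force: 30.0
```

```bash
python3 - <<'E'
from h import *
st(); plan([[.5725,-.1193,.145,0]],.045)
E
```

```text
{'time': 5.25, 'joint_positions': [-0.0343, 0.389, 0.6923, 1.5934, -0.2601, 1.2442, 0.7029], 'position': [0.5464, -0.3343, 0.1778], 'tool_rot': [2.2159, 2.2153, 0.0046], 'ft_force': [-0.3204, -0.7861, -0.2812], 'grip_width': 0.129, 'grip_force': 29.9998}
at [ 5.464e-01 -3.343e-01  1.778e-01 -3.000e-04]
call [([43.0, 5.0, 7.0], np.float64(-0.0)), ([86.0, 10.0, 13.0], np.float64(-0.0)), ([129.0, 16.0, 20.0], np.float64(-0.0)), ([172.0, 21.0, 26.0], np.float64(-0.0)), ([215.0, 26.0, 33.0], np.float64(-0.0))]
```

send_rows([
  {"claw": -1,"slide": [43,6,4],"delta_rot": [0,0,0]},
  {"claw": -1,"slide": [86,11,8],"delta_rot": [0,0,0]},
  {"claw": -1,"slide": [129,17,12],"delta_rot": [0,0,0]},
  {"claw": -1,"slide": [172,23,16],"delta_rot": [0,0,0]},
  {"claw": -1,"slide": [213,28,20],"delta_rot": [0,0,0]},
])

```text
time: 5.75
position: [0.572, -0.117, 0.1519]
tool_rot: [-2.221, -2.222, -0.0]
ft_force: [0.2, 0.9, -0.3]
grip_width: 0.131
grip_force: 30.0
```

send_rows([
  {"claw": -1,"slide": [0,0,8],"delta_rot": [0,0,0]},
  {"claw": -1,"slide": [0,0,13],"delta_rot": [0,0,0]},
  {"claw": -1,"slide": [0,0,13],"delta_rot": [0,0,0]},
  {"claw": -1,"slide": [0,0,13],"delta_rot": [0,0,0]},
])

```text
time: 6.15
position: [0.5716, -0.1213, 0.1395]
tool_rot: [2.225, 2.218, -0.001]
ft_force: [0.2, -0.2, -0.6]
grip_width: 0.134
grip_force: 30.0
```

```bash
python3 - <<'E'
from h import *
s=st(); p,M=cur(); print(M.round(3).tolist())
d=snap('top','top3');e=snap('scene','scene3')
tip=p+M[:,2]*.0845; print('tip',tip.round(4),proj(e,tip),proj(d,tip), 'btn', proj(e,[.5725,-.1193,.025]))
c=cv2.resize(e['color'][180:250,250:330],None,fx=7,fy=7,interpolation=cv2.INTER_CUBIC)
cv2.imwrite('pics/c3.png',c)
E
```

```text
{'time': 6.15, 'joint_positions': [-0.3619, 0.289, 0.6171, 1.7683, -0.1815, 1.1417, 0.3085], 'position': [0.5716, -0.1213, 0.1395], 'tool_rot': [2.2245, 2.2178, -0.0011], 'ft_force': [0.1506, -0.1963, -0.6194], 'grip_width': 0.1343, 'grip_force': 29.9997}
[[0.003, 1.0, -0.0], [1.0, -0.003, -0.001], [-0.001, -0.0, -1.0]]
tip [ 0.5716 -0.1214  0.055 ] [[275.50026225 206.14716488]] [[348.60404563 205.18917278]] btn [[277.0883474 215.7127824]]
```

View pics/c3.png

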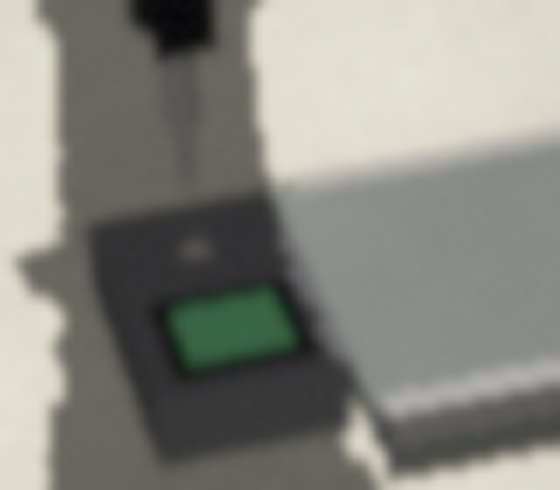

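The scene crop shows the tip at (186,190), straight above the white button at (195,247). That agrees with the fit to about 2 mm, so I descend and watch the force.

send_rows([
  {"claw": -1,"slide": [0,0,10],"delta_rot": [0,0,0]},
  {"claw": -1,"slide": [0,0,20],"delta_rot": [0,0,0]},
  {"claw": -1,"slide": [0,0,27],"delta_rot": [0,0,0]},
  {"claw": -1,"slide": [0,0,27],"delta_rot": [0,0,0]},
])

```text
time: 6.65
position: [0.571, -0.1191, 0.1108]
tool_rot: [-2.22, -2.22, 0.003]
ft_force: [-0.4, -0.1, -0.5]
grip_width: 0.129
grip_force: 30.0
```

send_rows([
  {"claw": -1,"slide": [0,0,3],"delta_rot": [0,0,0]},
  {"claw": -1,"slide": [0,0,5],"delta_rot": [0,0,0]},
  {"claw": -1,"slide": [0,0,5],"delta_rot": [0,0,0]},
])

```text
time: 6.95
position: [0.5723, -0.1193, 0.1079]
tool_rot: [2.221, 2.221, 0.001]
ft_force: [-1.3, -0.3, 2.8]
grip_width: 0.127
grip_force: 30.0
```

send_rows([
  {"claw": -1,"slide": [0,0,2],"delta_rot": [0,0,0]},
  {"claw": -1,"slide": [0,0,4],"delta_rot": [0,0,0]},
  {"claw": -1,"slide": [0,0,4],"delta_rot": [0,0,0]},
  {"claw": -1,"slide": [0,0,4],"delta_rot": [0,0,0]},
])

```text
time: 7.35
position: [0.5726, -0.1194, 0.1051]
tool_rot: [2.221, 2.221, 0.002]
ft_force: [-2.7, 0.2, 9.4]
grip_width: 0.129
grip_force: 30.0
```

send_rows([
  {"claw": -1,"slide": [0,0,0],"delta_rot": [0,0,0]},
  {"claw": -1,"slide": [0,0,0],"delta_rot": [0,0,0]},
  {"claw": -1,"slide": [0,0,0],"delta_rot": [0,0,0]},
  {"claw": -1,"slide": [0,0,0],"delta_rot": [0,0,0]},
])

```text
time: 7.75
position: [0.5726, -0.1194, 0.1051]
tool_rot: [2.221, 2.221, 0.002]
ft_force: [-2.7, 0.9, 10.0]
grip_width: 0.13
grip_force: 30.0
```

send_rows([
  {"claw": -1,"slide": [0,0,-15],"delta_rot": [0,0,0]},
  {"claw": -1,"slide": [0,0,-35],"delta_rot": [0,0,0]},
  {"claw": -1,"slide": [0,0,-68],"delta_rot": [0,0,0]},
  {"claw": -1,"slide": [0,0,-68],"delta_rot": [0,0,0]},
  {"claw": -1,"slide": [0,0,-68],"delta_rot": [0,0,0]},
])

```text
time: 8.25
position: [0.5726, -0.1192, 0.1724]
tool_rot: [2.22, 2.221, 0.003]
ft_force: [-0.9, 1.7, -0.7]
grip_width: 0.125
grip_force: 30.0
```

```bash
python3 - <<'E'
from h import *
st(); plan([[.544,-.3322,.1725,0]],.043)
E
```

```text
{'time': 8.25, 'joint_positions': [-0.3745, 0.2558, 0.6239, 1.7338, -0.16, 1.2011, 0.2919], 'position': [0.5726, -0.1192, 0.1724], 'tool_rot': [2.2204, 2.2208, 0.0025], 'ft_force': [-0.9487, 1.6806, -0.6961], 'grip_width': 0.125, 'grip_force': 29.9999}
at [ 5.726e-01 -1.192e-01  1.724e-01  2.000e-04]
call [([-43.0, -6.0, -0.0], np.float64(0.0)), ([-85.0, -11.0, -0.0], np.float64(0.0)), ([-128.0, -17.0, -0.0], np.float64(0.0)), ([-170.0, -23.0, -0.0], np.float64(0.0)), ([-213.0, -29.0, -0.0], np.float64(0.0))]
```

send_rows([
  {"claw": -1,"slide": [-43,-6,0],"delta_rot": [0,0,0]},
  {"claw": -1,"slide": [-85,-11,0],"delta_rot": [0,0,0]},
  {"claw": -1,"slide": [-128,-17,0],"delta_rot": [0,0,0]},
  {"claw": -1,"slide": [-170,-23,0],"delta_rot": [0,0,0]},
  {"claw": -1,"slide": [-213,-28.5,0],"delta_rot": [0,0,0]},
])

```text
time: 8.75
position: [0.5426, -0.3331, 0.17]
tool_rot: [-2.219, -2.22, 0.001]
ft_force: [0.1, 0.2, -1.1]
grip_width: 0.128
grip_force: 30.0
```

send_rows([
  {"claw": -1,"slide": [0,0,0],"delta_rot": [0,0,0]},
  {"claw": -1,"slide": [0,0,10],"delta_rot": [0,0,0]},
  {"claw": -1,"slide": [0,0,20],"delta_rot": [0,0,0]},
  {"claw": -1,"slide": [0,0,32],"delta_rot": [0,0,0]},
  {"claw": -1,"slide": [0,0,32],"delta_rot": [0,0,0]},
])

```text
time: 9.25
position: [0.5429, -0.3295, 0.1365]
tool_rot: [-2.215, -2.221, 0.002]
ft_force: [0.2, 0.3, -0.2]
grip_width: 0.128
grip_force: 30.0
```

send_rows([
  {"claw": -1,"slide": [0,0,0],"delta_rot": [0,0,0]},
  {"claw": -1,"slide": [0,0,0],"delta_rot": [0,0,0]},
  {"claw": -1,"slide": [0,0,0],"delta_rot": [0,0,0]},
])

```text
time: 9.55
position: [0.544, -0.3323, 0.1402]
tool_rot: [2.22, 2.221, 0.001]
ft_force: [0.2, -0.5, -1.1]
grip_width: 0.125
grip_force: 30.0
```

```bash
python3 - <<'E'
from h import *
st(); p,M=cur(); print(M.round(4).tolist())
E
```

```text
{'time': 9.55, 'joint_positions': [-0.0341, 0.4235, 0.6914, 1.6346, -0.2869, 1.1864, 0.7225], 'position': [0.544, -0.3323, 0.1402], 'tool_rot': [2.2204, 2.2211, 0.0008], 'ft_force': [0.1888, -0.5358, -1.0784], 'grip_width': 0.1247, 'grip_force': 29.9998}
[[-0.0003, 1.0, 0.0011], [1.0, 0.0003, -0.0003], [-0.0003, 0.0011, -1.0]]
```

send_rows([
  {"claw": -1,"slide": [0,0,6],"delta_rot": [0,0,0]},
  {"claw": -1,"slide": [0,0,11],"delta_rot": [0,0,0]},
  {"claw": -1,"slide": [0,0,16],"delta_rot": [0,0,0]},
  {"claw": -1,"slide": [0,0,16],"delta_rot": [0,0,0]},
])

```text
time: 9.95
position: [0.543, -0.3318, 0.1224]
tool_rot: [-2.22, -2.22, 0.001]
ft_force: [-0.3, 0.3, -1.2]
grip_width: 0.129
grip_force: 30.0
```

send_rows([
  {"claw": -1,"slide": [0,0,6],"delta_rot": [0,0,0]},
  {"claw": -1,"slide": [0,0,12],"delta_rot": [0,0,0]},
  {"claw": -1,"slide": [0,0,18],"delta_rot": [0,0,0]},
  {"claw": -1,"slide": [0,0,22],"delta_rot": [0,0,0]},
  {"claw": -1,"slide": [0,0,22],"delta_rot": [0,0,0]},
])

```text
time: 10.45
position: [0.5434, -0.3319, 0.1007]
tool_rot: [-2.221, -2.221, 0.0]
ft_force: [-0.9, -0.5, -0.7]
grip_width: 0.13
grip_force: 30.0
```

send_rows([
  {"claw": -1,"slide": [0,0,4],"delta_rot": [0,0,0]},
  {"claw": -1,"slide": [0,0,8],"delta_rot": [0,0,0]},
  {"claw": -1,"slide": [0,0,8],"delta_rot": [0,0,0]},
  {"claw": -1,"slide": [0,0,8],"delta_rot": [0,0,0]},
])

```text
time: 10.85
position: [0.5435, -0.3322, 0.0935]
tool_rot: [-2.221, -2.221, 0.0]
ft_force: [0.7, -0.2, -0.9]
grip_width: 0.13
grip_force: 30.0
```

send_rows([
  {"claw": -1,"slide": [0,0,0.8],"delta_rot": [0,0,0]},
  {"claw": 0,"slide": [0,0,0.8],"delta_rot": [0,0,0]},
  {"claw": 0,"slide": [0,0,0.8],"delta_rot": [0,0,0]},
  {"claw": 0.5,"slide": [0,0,0.8],"delta_rot": [0,0,0]},
  {"claw": 0.5,"slide": [0,0,0.8],"delta_rot": [0,0,0]},
])

```text
time: 11.35
position: [0.5437, -0.3323, 0.0929]
tool_rot: [2.221, 2.221, 0.0]
ft_force: [1.2, -0.2, -0.0]
grip_width: 0.407
grip_force: 0.0
```

send_rows([
  {"claw": 0.5,"slide": [0,0,0],"delta_rot": [0,0,0]},
  {"claw": 0.5,"slide": [0,0,-30],"delta_rot": [0,0,0]},
  {"claw": 0.5,"slide": [0,0,-70],"delta_rot": [0,0,0]},
  {"claw": 0.5,"slide": [0,0,-110],"delta_rot": [0,0,0]},
  {"claw": 0.5,"slide": [0,0,-130],"delta_rot": [0,0,0]},
])

```text
time: 11.85
position: [0.5446, -0.3334, 0.2268]
tool_rot: [2.218, 2.218, 0.003]
ft_force: [0.6, -0.8, 0.7]
grip_width: 0.742
grip_force: 0.0
```

```bash
python3 - <<'E'
from h import *
st(); plan([[.55,-.15,.23,0],[.56,.1,.23,0],[.505,.295,.18,.157]],.048)
e=snap('scene','scene4'); a=dict(np.load('scene0.npz'))['color']
cv2.imwrite('pics/c4.png',cv2.resize(np.hstack([a[190:255,165:235],e['color'][190:255,165:235]]),None,fx=4,fy=4,interpolation=cv2.INTER_CUBIC))
E
```

```text
{'time': 11.85, 'joint_positions': [-0.0547, 0.3556, 0.7198, 1.5348, -0.2393, 1.3358, 0.6884], 'position': [0.5446, -0.3334, 0.2268], 'tool_rot': [2.2183, 2.2176, 0.0028], 'ft_force': [0.5999, -0.8155, 0.7399], 'grip_width': 0.7419, 'grip_force': 0.0}
at [ 5.446e-01 -3.334e-01  2.268e-01 -3.000e-04]
call [([46.0, 1.0, -1.0], np.float64(-0.0)), ([92.0, 3.0, -2.0], np.float64(-0.0)), ([138.0, 4.0, -2.0], np.float64(-0.0)), ([183.0, 5.0, -3.0], np.float64(-0.0)), ([225.0, 7.0, -3.0], np.float64(-0.0))]
call [([42.0, 2.0, 0.0], np.float64(-0.0)), ([83.0, 3.0, 0.0], np.float64(-0.0)), ([125.0, 5.0, 0.0], np.float64(-0.0)), ([167.0, 7.0, 0.0], np.float64(-0.0)), ([208.0, 8.0, 0.0], np.float64(-0.0))]
call [([39.0, -11.0, 10.0], np.float64(-0.031)), ([78.0, -22.0, 20.0], np.float64(-0.063)), ([117.0, -33.0, 30.0], np.float64(-0.094)), ([156.0, -44.0, 40.0], np.float64(-0.126)), ([195.0, -55.0, 50.0], np.float64(-0.157))]
```

View pics/c4.png

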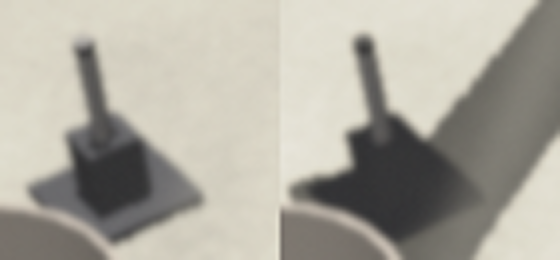

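The stylus stands upright in the socket, same as before (top at (364,42) against (84,42)). Next, the block.

send_rows([
  {"claw": 0.5,"slide": [46,1,0],"delta_rot": [0,0,0]},
  {"claw": 0.5,"slide": [92,3,0],"delta_rot": [0,0,0]},
  {"claw": 0.5,"slide": [138,4,0],"delta_rot": [0,0,0]},
  {"claw": 0.5,"slide": [183,5,0],"delta_rot": [0,0,0]},
  {"claw": 0.5,"slide": [225,7,0],"delta_rot": [0,0,0]},
])

```text
time: 12.4
position: [0.5502, -0.105, 0.2225]
tool_rot: [-2.22, -2.222, -0.001]
ft_force: [1.4, -0.2, 0.2]
grip_width: 0.745
grip_force: 0.0
```

send_rows([
  {"claw": 0.5,"slide": [42,2,0],"delta_rot": [0,0,0]},
  {"claw": 0.5,"slide": [83,3,0],"delta_rot": [0,0,0]},
  {"claw": 0.5,"slide": [125,5,0],"delta_rot": [0,0,0]},
  {"claw": 0.5,"slide": [167,7,0],"delta_rot": [0,0,0]},
  {"claw": 0.5,"slide": [208,8,0],"delta_rot": [0,0,0]},
])

```text
time: 12.9
position: [0.5583, 0.1026, 0.2225]
tool_rot: [-2.221, -2.222, -0.001]
ft_force: [0.8, 0.1, 0.4]
grip_width: 0.752
grip_force: 0.0
```

send_rows([
  {"claw": 0.5,"slide": [39,-11,10],"delta_rot": [0,0,-0.031]},
  {"claw": 0.5,"slide": [78,-22,20],"delta_rot": [0,0,-0.063]},
  {"claw": 0.5,"slide": [117,-33,30],"delta_rot": [0,0,-0.094]},
  {"claw": 0.5,"slide": [156,-44,40],"delta_rot": [0,0,-0.126]},
  {"claw": 0.5,"slide": [195,-55,50],"delta_rot": [0,0,-0.16]},
])

```text
time: 13.4
position: [0.5028, 0.2971, 0.1721]
tool_rot: [-2.035, -2.393, -0.0]
ft_force: [0.8, -0.3, -0.0]
grip_width: 0.747
grip_force: 0.0
```

send_rows([
  {"claw": 0.5,"slide": [0,0,0],"delta_rot": [0,0,0]},
  {"claw": 0.5,"slide": [0,0,0],"delta_rot": [0,0,0]},
  {"claw": 0.5,"slide": [0,0,0],"delta_rot": [0,0,0]},
])

```text
time: 13.7
position: [0.5043, 0.2942, 0.1728]
tool_rot: [2.039, 2.389, -0.0]
ft_force: [0.2, 0.1, 1.0]
grip_width: 0.744
grip_force: 0.0
```

```bash
python3 - <<'E'
from h import *
st(); plan([[.5045,.2945,.120,.16],[.5045,.2945,.052,.16]],.03)
E
```

```text
{'time': 13.7, 'joint_positions': [-0.8574, 0.2295, 0.3263, 1.7257, -0.0774, 1.1991, -0.353], 'position': [0.5043, 0.2942, 0.1728], 'tool_rot': [2.0386, 2.3892, -0.0004], 'ft_force': [0.1841, 0.1036, 0.9828], 'grip_width': 0.744, 'grip_force': 0.0}
at [0.5043 0.2942 0.1728 0.158 ]
call [([0.0, 0.0, 26.0], np.float64(-0.001)), ([0.0, 0.0, 53.0], np.float64(-0.002)), ([0.0, 0.0, 75.0], np.float64(-0.002)), ([0.0, 0.0, 98.0], np.float64(-0.002)), ([0.0, 0.0, 121.0], np.float64(-0.002))]
```

send_rows([
  {"claw": 0.3,"slide": [0,0,40],"delta_rot": [0,0,0]},
  {"claw": 0.2,"slide": [0,0,80],"delta_rot": [0,0,0]},
  {"claw": 0.2,"slide": [0,0,105],"delta_rot": [0,0,0]},
  {"claw": 0.2,"slide": [0,0,113],"delta_rot": [0,0,0]},
  {"claw": 0.2,"slide": [0,0,113],"delta_rot": [0,0,0]},
], grip_force=10)

```text
time: 14.2
position: [0.5038, 0.2941, 0.0593]
tool_rot: [2.039, 2.389, -0.003]
ft_force: [0.2, -0.0, 0.2]
grip_width: 0.602
grip_force: 0.0
```

send_rows([
  {"claw": -1,"slide": [0,0,0],"delta_rot": [0,0,0]},
  {"claw": -1,"slide": [0,0,0],"delta_rot": [0,0,0]},
  {"claw": -1,"slide": [0,0,0],"delta_rot": [0,0,0]},
  {"claw": -1,"slide": [0,0,0],"delta_rot": [0,0,0]},
  {"claw": -1,"slide": [0,0,0],"delta_rot": [0,0,0]},
])

```text
time: 14.7
position: [0.5038, 0.296, 0.0603]
tool_rot: [2.037, 2.392, 0.001]
ft_force: [-0.9, -0.6, -0.0]
grip_width: 0.234
grip_force: 0.0
```

send_rows([
  {"claw": -1,"slide": [0,0,0],"delta_rot": [0,0,0]},
  {"claw": -1,"slide": [0,0,0],"delta_rot": [0,0,0]},
  {"claw": -1,"slide": [0,0,0],"delta_rot": [0,0,0]},
  {"claw": -1,"slide": [0,0,0],"delta_rot": [0,0,0]},
])

```text
time: 15.1
position: [0.5043, 0.296, 0.0602]
tool_rot: [2.036, 2.391, 0.002]
ft_force: [2.0, -0.4, 0.7]
grip_width: 0.139
grip_force: 10.0
```

send_rows([
  {"claw": -1,"slide": [0,0,0],"delta_rot": [0,0,0]},
  {"claw": -1,"slide": [0,0,-15],"delta_rot": [0,0,0]},
  {"claw": -1,"slide": [0,0,-40],"delta_rot": [0,0,0]},
  {"claw": -1,"slide": [0,0,-65],"delta_rot": [0,0,0]},
  {"claw": -1,"slide": [0,0,-65],"delta_rot": [0,0,0]},
], grip_force=50)

```text
time: 15.6
position: [0.5046, 0.2965, 0.1279]
tool_rot: [2.037, 2.391, 0.007]
ft_force: [0.6, -0.0, -4.0]
grip_width: 0.136
grip_force: 50.0
```

```bash
python3 - <<'E'
from h import *
st()
c,s=np.cos(-.11),np.sin(-.11); w=lambda a,b:[.6175+c*a-s*b,.0047+s*a+c*b]
print(w(.025,.013),w(.043,.033)); plan([w(.025,.013)+[.125,-.11]],.04,.1)
T=dict(np.load('top0.npz')); print('beaker',ray(T,208,157,0),'bottle',ray(T,152,165,0))
E
```

```text
{'time': 15.6, 'joint_positions': [-0.8528, 0.2707, 0.3214, 1.7724, -0.0954, 1.1093, -0.3401], 'position': [0.5046, 0.2965, 0.1279], 'tool_rot': [2.0366, 2.3914, 0.0066], 'ft_force': [0.5547, -0.0013, -3.9968], 'grip_width': 0.136, 'grip_force': 49.9949}
[np.float64(0.6437760203598007), np.float64(0.014876971752507687)] [np.float64(0.6638627961397647), np.float64(0.032780084296572476)]
at [0.5046 0.2965 0.1279 0.1599]
call [([-38.0, 12.0, 0.0], np.float64(0.034)), ([-75.0, 23.0, 1.0], np.float64(0.067)), ([-113.0, 35.0, 1.0], np.float64(0.101)), ([-150.0, 46.0, 1.0], np.float64(0.135)), ([-188.0, 58.0, 2.0], np.float64(0.169))]
call [([-35.0, 18.0, 0.0], np.float64(0.034)), ([-70.0, 35.0, 1.0], np.float64(0.067)), ([-105.0, 53.0, 1.0], np.float64(0.101))]
beaker [0.71494287 0.25341345 0.        ] bottle [0.69251909 0.40363575 0.        ]
```

send_rows([
  {"claw": -1,"slide": [-38,12,0],"delta_rot": [0,0,0.034]},
  {"claw": -1,"slide": [-75,23,0],"delta_rot": [0,0,0.067]},
  {"claw": -1,"slide": [-113,35,0],"delta_rot": [0,0,0.101]},
  {"claw": -1,"slide": [-150,46,0],"delta_rot": [0,0,0.135]},
  {"claw": -1,"slide": [-188,58,0],"delta_rot": [0,0,0.169]},
])

```text
time: 16.1
position: [0.5893, 0.118, 0.1228]
tool_rot: [-2.231, -2.209, 0.005]
ft_force: [-0.3, 1.1, -5.2]
grip_width: 0.135
grip_force: 50.0
```

send_rows([
  {"claw": -1,"slide": [-35,18,0],"delta_rot": [0,0,0.034]},
  {"claw": -1,"slide": [-70,35,0],"delta_rot": [0,0,0.067]},
  {"claw": -1,"slide": [-105,53,0],"delta_rot": [0,0,0.101]},
  {"claw": -1,"slide": [-105,53,0],"delta_rot": [0,0,0.101]},
  {"claw": -1,"slide": [-105,53,0],"delta_rot": [0,0,0.101]},
])

```text
time: 16.6
position: [0.6414, 0.012, 0.1227]
tool_rot: [-2.342, -2.091, 0.006]
ft_force: [-0.7, 0.5, -4.7]
grip_width: 0.134
grip_force: 50.0
```

```bash
python3 - <<'E'
from h import *
st(); plan([[.6438,.0149,.09,-.11]],.04,.1)
d=snap('top','top5');e=snap('scene','scene5')
c=cv2.resize(e['color'][140:250,255:385],None,fx=3,fy=3,interpolation=cv2.INTER_CUBIC)
c2=cv2.resize(d['color'][130:240,250:380],None,fx=3,fy=3,interpolation=cv2.INTER_CUBIC)
cv2.imwrite('pics/c5.png',np.hstack([c,c2]))
E
```

```text
{'time': 16.6, 'joint_positions': [-0.4554, 0.4171, 0.502, 1.6306, -0.2141, 1.1534, -0.0148], 'position': [0.6414, 0.012, 0.1227], 'tool_rot': [-2.342, -2.0905, 0.0056], 'ft_force': [-0.7164, 0.4689, -4.7087], 'grip_width': 0.1342, 'grip_force': 49.9951}
at [ 0.6414  0.012   0.1227 -0.1133]
call [([3.0, 2.0, 33.0], np.float64(-0.003))]
```

View pics/c5.png

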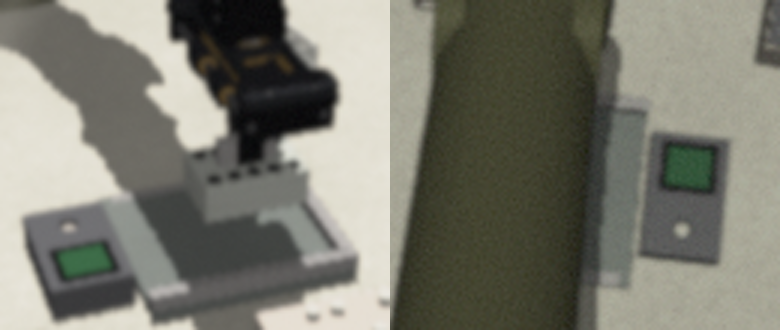

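The scene crop shows the block level over the stage at (250,190), clear of both fences. In the top view the arm hides it. I'll lower it.

send_rows([
  {"claw": -1,"slide": [0,0,15],"delta_rot": [0,0,0]},
  {"claw": -1,"slide": [0,0,30],"delta_rot": [0,0,0]},
  {"claw": -1,"slide": [0,0,40],"delta_rot": [0,0,0]},
  {"claw": -1,"slide": [0,0,46],"delta_rot": [0,0,0]},
  {"claw": -1,"slide": [0,0,46],"delta_rot": [0,0,0]},
])

```text
time: 17.2
position: [0.6418, 0.0141, 0.0771]
tool_rot: [-2.339, -2.095, 0.003]
ft_force: [-0.2, 0.8, -4.2]
grip_width: 0.128
grip_force: 50.0
```

send_rows([
  {"claw": -1,"slide": [0,0,2],"delta_rot": [0,0,0]},
  {"claw": -1,"slide": [0,0,4],"delta_rot": [0,0,0]},
  {"claw": -1,"slide": [0,0,4],"delta_rot": [0,0,0]},
])

```text
time: 17.5
position: [0.643, 0.0139, 0.075]
tool_rot: [2.34, 2.096, 0.001]
ft_force: [0.2, -0.2, -4.8]
grip_width: 0.136
grip_force: 50.0
```

send_rows([
  {"claw": -1,"slide": [0,0,2],"delta_rot": [0,0,0]},
  {"claw": -1,"slide": [0,0,3],"delta_rot": [0,0,0]},
  {"claw": -1,"slide": [0,0,3],"delta_rot": [0,0,0]},
  {"claw": -1,"slide": [0,0,3],"delta_rot": [0,0,0]},
])

```text
time: 17.9
position: [0.6431, 0.0139, 0.0722]
tool_rot: [2.34, 2.096, 0.001]
ft_force: [-0.3, 0.2, -2.1]
grip_width: 0.133
grip_force: 50.0
```

send_rows([
  {"claw": -1,"slide": [0,5,0.5],"delta_rot": [0,0,0]},
  {"claw": -1,"slide": [0,10,0.5],"delta_rot": [0,0,0]},
  {"claw": -1,"slide": [0,15,0.5],"delta_rot": [0,0,0]},
  {"claw": -1,"slide": [0,15,0.5],"delta_rot": [0,0,0]},
])

```text
time: 18.3
position: [0.6595, 0.0122, 0.0722]
tool_rot: [2.339, 2.095, 0.003]
ft_force: [-1.2, 0.4, 4.9]
grip_width: 0.134
grip_force: 50.0
```

send_rows([
  {"claw": -1,"slide": [0,1,0],"delta_rot": [0,0,0]},
  {"claw": -1,"slide": [0,2,0],"delta_rot": [0,0,0]},
  {"claw": -1,"slide": [0,3,0],"delta_rot": [0,0,0]},
  {"claw": -1,"slide": [0,3,0],"delta_rot": [0,0,0]},
])

```text
time: 18.7
position: [0.6611, 0.012, 0.0722]
tool_rot: [-2.34, -2.096, -0.001]
ft_force: [-3.6, -0.5, 6.7]
grip_width: 0.133
grip_force: 50.0
```

send_rows([
  {"claw": -1,"slide": [0,1,-0.7],"delta_rot": [0,0,0]},
  {"claw": -1,"slide": [0,1.5,-0.7],"delta_rot": [0,0,0]},
  {"claw": -1,"slide": [0,1.5,-0.7],"delta_rot": [0,0,0]},
])

```text
time: 19.0
position: [0.6623, 0.0118, 0.0722]
tool_rot: [-2.34, -2.096, -0.0]
ft_force: [-2.9, 1.2, 5.2]
grip_width: 0.132
grip_force: 50.0
```

send_rows([
  {"claw": -1,"slide": [0,1,-0.3],"delta_rot": [0,0,0]},
  {"claw": -1,"slide": [0,2,-0.3],"delta_rot": [0,0,0]},
  {"claw": -1,"slide": [0,2,-0.3],"delta_rot": [0,0,0]},
  {"claw": -1,"slide": [0,2,-0.3],"delta_rot": [0,0,0]},
])

```text
time: 19.4
position: [0.6639, 0.0116, 0.0722]
tool_rot: [-2.34, -2.095, 0.001]
ft_force: [-3.4, 1.4, 4.7]
grip_width: 0.133
grip_force: 50.0
```

send_rows([
  {"claw": -1,"slide": [0,1,0],"delta_rot": [0,0,0]},
  {"claw": -1,"slide": [0,2,0],"delta_rot": [0,0,0]},
  {"claw": -1,"slide": [0,2,0],"delta_rot": [0,0,0]},
  {"claw": -1,"slide": [0,2,0],"delta_rot": [0,0,0]},
])

```text
time: 19.8
position: [0.6643, 0.0117, 0.0723]
tool_rot: [-2.338, -2.093, 0.004]
ft_force: [-9.9, 0.6, 9.0]
grip_width: 0.131
grip_force: 50.0
```

send_rows([
  {"claw": -1,"slide": [0,-1,-0.3],"delta_rot": [0,0,0]},
  {"claw": -1,"slide": [5,-1,-0.3],"delta_rot": [0,0,0]},
  {"claw": -1,"slide": [10,-1,-0.3],"delta_rot": [0,0,0]},
  {"claw": -1,"slide": [15,-1,-0.3],"delta_rot": [0,0,0]},
  {"claw": -1,"slide": [15,-1,-0.3],"delta_rot": [0,0,0]},
])

```text
time: 20.3
position: [0.6656, 0.0239, 0.0723]
tool_rot: [2.342, 2.094, -0.006]
ft_force: [-6.2, -2.4, 6.0]
grip_width: 0.133
grip_force: 50.0
```

send_rows([
  {"claw": -1,"slide": [1,0,0],"delta_rot": [0,0,0]},
  {"claw": -1,"slide": [2,0,0],"delta_rot": [0,0,0]},
  {"claw": -1,"slide": [3,0,0],"delta_rot": [0,0,0]},
  {"claw": -1,"slide": [3,0,0],"delta_rot": [0,0,0]},
])

```text
time: 20.7
position: [0.6658, 0.0256, 0.0723]
tool_rot: [2.342, 2.092, -0.008]
ft_force: [-7.2, -5.4, 5.4]
grip_width: 0.139
grip_force: 50.0
```

```bash
python3 - <<'E'
from h import *
st(); p,M=cur(); print(M.round(4).tolist(),np.arctan2(M[1,1],M[0,1]), np.array(ctrl.get_state()['torque']).round(2))
E
```

```text
{'time': 20.7, 'joint_positions': [-0.4425, 0.5167, 0.478, 1.6037, -0.2552, 1.0875, -0.0105], 'position': [0.6658, 0.0256, 0.0723], 'tool_rot': [2.3423, 2.0923, -0.0077], 'ft_force': [-7.1874, -5.3612, 5.4364], 'grip_width': 0.1393, 'grip_force': 50.0003}
[[0.1124, 0.9937, -0.0031], [0.9937, -0.1124, -0.0039], [-0.0042, -0.0027, -1.0]] -0.11263583033986743 [-0.96  1.51 -0.07]
```

send_rows([
  {"claw": -1,"slide": [1,-0.7,-0.4],"delta_rot": [0,0,0]},
  {"claw": -1,"slide": [2,-0.7,-0.4],"delta_rot": [0,0,0]},
  {"claw": -1,"slide": [3,-0.7,-0.4],"delta_rot": [0,0,0]},
  {"claw": -1,"slide": [3,-0.7,-0.4],"delta_rot": [0,0,0]},
])

```text
time: 21.1
position: [0.6665, 0.0325, 0.0723]
tool_rot: [-2.34, -2.096, 0.001]
ft_force: [-3.1, -1.2, -0.4]
grip_width: 0.134
grip_force: 50.0
```

send_rows([
  {"claw": -1,"slide": [1,0,0],"delta_rot": [0,0,0]},
  {"claw": -1,"slide": [2,0,0],"delta_rot": [0,0,0]},
  {"claw": -1,"slide": [2,0,0],"delta_rot": [0,0,0]},
  {"claw": -1,"slide": [2,0,0],"delta_rot": [0,0,0]},
])

```text
time: 21.5
position: [0.6666, 0.0329, 0.0724]
tool_rot: [2.34, 2.095, -0.003]
ft_force: [-3.6, -4.1, -1.2]
grip_width: 0.134
grip_force: 50.0
```

send_rows([
  {"claw": -1,"slide": [1,0.5,0.2],"delta_rot": [0,0,0]},
  {"claw": -1,"slide": [1.5,0.8,0.2],"delta_rot": [0,0,0]},
  {"claw": -1,"slide": [1.5,0.8,0.2],"delta_rot": [0,0,0]},
  {"claw": -1,"slide": [1.5,0.8,0.2],"delta_rot": [0,0,0]},
  {"claw": -1,"slide": [1.5,0.8,0.2],"delta_rot": [0,0,0]},
])

```text
time: 22.0
position: [0.6667, 0.033, 0.0725]
tool_rot: [2.341, 2.094, -0.007]
ft_force: [-5.8, -7.0, 1.0]
grip_width: 0.136
grip_force: 50.0
```

```bash
python3 - <<'E'
from h import *
st(); p,M=cur(); print(M.round(4).tolist(),np.arctan2(M[1,1],M[0,1]), np.array(ctrl.get_state()['torque']).round(2))
e=snap('scene','scene6')
cv2.imwrite('pics/c6.png',cv2.resize(e['color'][160:250,290:385],None,fx=6,fy=6,interpolation=cv2.INTER_CUBIC))
E
```

```text
{'time': 22.0, 'joint_positions': [-0.4506, 0.5184, 0.4756, 1.6003, -0.2554, 1.0887, -0.0203], 'position': [0.6667, 0.033, 0.0725], 'tool_rot': [2.3414, 2.0939, -0.0068], 'ft_force': [-5.8049, -6.9931, 1.0123], 'grip_width': 0.1362, 'grip_force': 49.9984}
[[0.1112, 0.9938, -0.003], [0.9938, -0.1113, -0.0032], [-0.0035, -0.0026, -1.0]] -0.11148498492428639 [-1.49  1.32 -0.12]
```

View pics/c6.png

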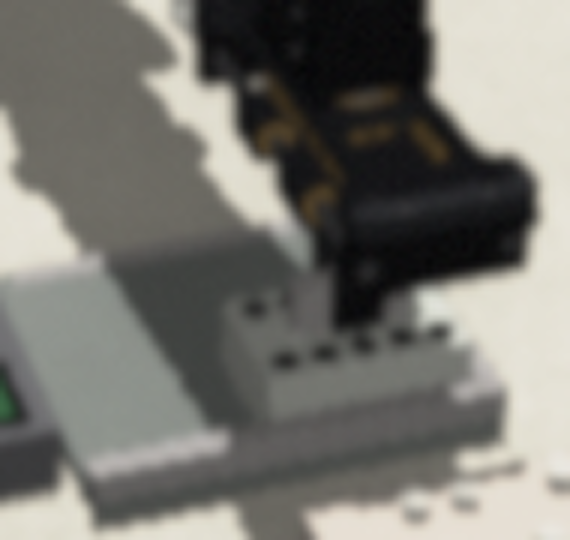

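The crop shows the block flat in the corner against both fences (block around (350,370), corner at (485,375)). Pushing further no longer moves it, and the wrist reads about 6 N and 7 N toward the two fences.

```bash
python3 -c "
from h import *
st(); print(ctrl.close_job())"
```

```text
{'time': 22.05, 'joint_positions': [-0.4506, 0.5185, 0.4756, 1.6003, -0.2554, 1.0887, -0.0203], 'position': [0.6667, 0.0329, 0.0724], 'tool_rot': [2.3414, 2.0939, -0.0069], 'ft_force': [-7.1328, -5.6937, 1.2576], 'grip_width': 0.1319, 'grip_force': 49.9984}
the job is handed in; nothing more can be done
None
```

I handed the job in at 22 s, with no verdict shown: button pressed fully down, stylus back in its stand, and the block held in the corner pushing about 6–7 N toward each fence (wrist reading).

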